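# Wake and zero the paint-mixing scale

## Robot

A 6-joint arm with a two-finger parallel gripper is mounted at the origin on the work surface. World frame = base frame: x ahead of the robot, y to its left, z up, the work surface at z = 0. Lengths are in mm, angles in rad, forces in N, time in s.
With the tool pointing down it reaches from about 350 to 950 mm from the base axis. Payload 17.4 kg.
Tool frame: the origin (TCP) lies between the finger pads; the fingertips stand 25 mm ahead of it and the grasp point (between the pads) lies 6 mm ahead of it; z points along the fingers, y is the line along which they close (so a half turn about z gives the same grasp; the last joint's range is limited). The gripper opens to 93 mm and grips with 3 to 60 N. Pads are 15 mm wide; open, the fingers measure 128 mm over their backs; the gripper's body (75 mm by 188 mm) begins 65 mm behind the grasp point.
Start: joints at [1.248, 0.116, 1.442, -0, 1.584, -0.038], TCP at [189.66, 647.813, 243.646] pointing down, gripper open.
Joint ranges: [-2.83, 2.83], [-0.83, 2.19], [0.07, 2.5], [-1.14, 4.28], [0.01, 3], [-2.97, 2.97]. Speed limits (rad/s): [1.89, 1.89, 2.22, 3.14, 3.14, 3.14].

## Interface

Orientations are given as a unit quaternion [w, x, y, z].
In Python, from station import ctrl, imaging gives the robot as it stands.
- The arm moves only by the tool move_arm, never from a script. Its argument "motion" is a list of rows, each a list of 7 numbers: the turn, a rotation vector about the tool's x, y, z in degrees, then the shift along the tool's x, y, z in m, then the closure in counts, from 0 (fully open) to 255 (shut). A call has 1 to 5 rows; each row shifts and turns the commanded pose from where the row before left it, along the tool's axes as they then stand; what a row does not reach is not made up. A row lasts 1/8 s, in which the tool goes at most 62.5 mm and 10.7 degrees, less where a joint would pass 70% of its speed; a pose out of reach is approached as far as the arm can. A call is refused whole if a number of a shift passes 0.0625 or a number of a turn 10.7, either way. A call with a gripper value outside its range is refused whole. The fingers move at their own pace and stop on an object; "newtons" is the grip in N (left out, the last holds). Time passes only in rows, so rows that do not move let the fingers close. It gives the time, the measured TCP pose, the force, the opening and the grip force at its end, in the units of the state.
- ctrl.read_state(): the state, without advancing time (a new reading comes with each control period).
- imaging.capture(name): name is "scene" or "top" or "wrist"; returns a dict with "img" (400x640x3 uint8, blue, green, red), "depth" (400x640 float32, mm along the optical axis (not along the pixel's ray), 0 where there is no reading), "mtx" (3x3 intrinsics, pixels), "eye" and "orientation" of the camera in the world. Camera axes: x right, y down, z forward; pixel columns grow to the right and rows downward; lengths in mm; the calibration is good to about 2 mm. A picture is of the moment at which its call begins.
- ctrl.sign_off(): hands the job in; it is judged then, once.
The state is a dict: "t": time; "joint_positions": joint angles; "qd": joint speeds; "joint_torque": joint torques, N m; "tcp_pos": TCP position; "eef_rot": TCP orientation; "contact_force": force on the tool from outside, world axes, zero at the start; "moment": the same for the moment, N m; "width": finger opening in mm; "gripper_force": force on a finger pad.
Only numpy, scipy, OpenCV 4.12 (cv2) and the standard library are available. Lean on these libraries where they do the work, as an engineer would, in place of code of your own. Each camera call takes 0.05 s, during which the arm holds its last target. There are 200 camera calls.

## Task

Wake and zero the paint-mixing scale with your fingertips: gently press the large round key on its console right down and let it come back up, then gently press the long bar-shaped key right down and let it come back up. Do not touch the small round key, the cup on the pan, or the can and the tape roll beside the scale.

Things in the scene. Friction and masses are not known exactly. Their poses are not given: they have to be found in the camera images.
- scale: Grey scale, fixed, 320 (x) by 250 mm (y); origin on the bench under its centre. Level console 45 mm high at its front (-x, robot side) with three keys in a row at x = -115, y = -70, 0, +70 mm; which key is where varies, as do the scale's place and yaw. Then a display strip (x = -66, 3 mm high) and a steel pan 180 x 210 mm centred at x = +55, top 62 mm above the bench.
- round_unit: Large round key unit: aluminium bezel 44 mm across and 2.5 mm thick, fixed on the console, with the key in it; origin on the console (45 mm above the bench) under the key's centre.
- round_key_top (a point): Large round key: black disc 36 mm across. Press this one first. Its point round_key_top is the centre of the key's flat top: key up, that is 56 mm above the bench (11 mm above the console); the top stands 8.5 mm proud of the thin bezel round it. z up, x and y along the scale's x and y.
- round_key (a joint): Travel of the large round key: 0 = up (at rest), 0.005 m = fully down. It moves straight down, sprung: starts to move at about 1.8 N, fully down at about 4.8 N, comes back up by itself when let go. Counts as pressed beyond 0.0035 m and as up below 0.001 m.
- long_unit: Long key unit: aluminium bezel 26 mm (x) by 54 mm (y), 2.5 mm thick, fixed on the console, with the key in it; origin on the console (45 mm above the bench) under the key's centre.
- long_key_top (a point): Long key: black bar 18 mm (x) by 46 mm (y). Press this one second. Its point long_key_top is the centre of the key's flat top: key up, that is 56 mm above the bench (11 mm above the console); the top stands 8.5 mm proud of the thin bezel round it. z up, x and y along the scale's x and y.
- long_key (a joint): Travel of the long key: 0 = up (at rest), 0.005 m = fully down. It moves straight down, sprung: starts to move at about 1.8 N, fully down at about 4.8 N, comes back up by itself when let go. Counts as pressed beyond 0.0035 m and as up below 0.001 m.
- small_unit: Small round key unit, not to be touched: aluminium bezel 22 mm across with a black disc key 14 mm across, its top 11 mm above the console like the others; origin on the console (45 mm above the bench) under the key's centre.
- small_key (a joint): Travel of the small round key: 0 = up (at rest), 0.005 m = fully down. It moves straight down, sprung: starts to move at about 1.8 N, fully down at about 4.8 N, comes back up by itself when let go.
- cup: Empty white plastic mixing cup, open top, 90 mm across the rim, 75 mm high, loose and upright on the scale's pan, anywhere up to 25 mm (x) and 40 mm (y) from the pan's centre; about 60 g; origin at the centre of its underside. Leave alone.
- can: Closed aluminium hardener can with a paper label, 66 mm diameter, 120 mm high, loose and upright on the bench on one side of the scale, 200 to 250 mm from the scale's centre line; about 400 g; origin at the centre of its underside. Leave alone.
- tape: Roll of masking tape, 110 mm diameter with a 76 mm hole, 25 mm high, lying flat and loose on the bench on the other side of the scale, 200 to 250 mm from the scale's centre line; about 120 g; origin at the centre of its underside. Leave alone.

How it is judged (in metres and radians):
On the way, in this order (a step that is already met when the one before it is completed fails the run):
1. the large round key is pressed down, with the long key up (value of joint round_key above 0.0035 m and value of joint long_key below 0.001 m), for 0.05 s.
2. the large round key is back up, with the long key still up (value of joint each of round_key, long_key below 0.001 m), for 0.05 s.
3. the long key is pressed down, with the large round key up (value of joint long_key above 0.0035 m and value of joint round_key below 0.001 m), for 0.05 s.
At the end, for the whole second after the job is handed in: All three keys are up again (less than 1 mm down); the cup stands upright on the pan, and cup, can and tape roll are at rest within 5 mm of where they began (all of step 2 and value of joint small_key below 0.001 m and distance of each of cup, can, tape from where it was at the start of the episode below 0.005 m and angle between each of cup, can, tape's own z axis and vertical below 0.1 rad and linear speed of each of cup, can, tape below 0.02 m/s and z of cup in the frame of scale above 0.055 m); the robot touches nothing.
It fails at once if the small round key is touched (more than 0.5 N, or down more than 1 mm) (contact force between any of the fingers, the arm and small_unit above 0.5 N or value of joint small_key above 0.001 m).
It fails at once if the cup, the can or the tape roll is touched (more than 0.5 N), lifted or shifted by more than 10 mm (contact force between any of the fingers, the arm and cup above 0.5 N or contact force between any of the fingers, the arm and can above 0.5 N or contact force between any of the fingers, the arm and tape above 0.5 N or distance of any of cup, can, tape from where it was at the start of the episode above 0.01 m).
It fails at once if a key or the scale is pressed with more than 25 N (contact force between any of the fingers, the arm and scale above 25 N or contact force between any of the fingers, the arm and round_unit above 25 N or contact force between any of the fingers, the arm and long_unit above 25 N).
It also fails if it takes over 46 s, if anything falls off the work surface, if the arm or the gripper's body presses on something with over 40 N, if the wrist force passes 120 N, or if a joint passes its speed limit or range.

## Working session

There is one attempt and no reset: what is moved stays moved. The work goes in short steps, Python scripts to look and compute and a tool call to move; the robot and the scene stay as the last step left them, time stands still between calls to the robot, and variables do not carry over. Pictures are saved under pics/ and viewed, at most 10 in all, crops included, and the job is handed in when it is done.

Besides the shell and the picture viewer there is one more tool, called after "Emit:" by a JSON object that holds its "method" and its "body", one argument or row to a line. move_arm: Moves the arm, as the interface text tells. Its arguments: {"type":"object","properties":{"motion":{"type":"array"},"newtons":{"type":"number"}},"required":["motion"]}

```bash
mkdir -p pics && cat > h.py <<'E'
import numpy as np, cv2
from scipy.spatial.transform import Rotation as R
from station import ctrl, imaging
def rot(q): return R.from_quat([q[1],q[2],q[3],q[0]]).as_matrix()
def ray(c,u,v,z):
    d=rot(c["orientation"])@np.linalg.inv(c["mtx"])@np.array([u,v,1.]); e=np.array(c["eye"])
    return e+d*(z-e[2])/d[2]
E
python3 - <<'E'
from h import *
c=imaging.capture("top"); cv2.imwrite("pics/top.png",c["img"]); np.save("top.npy",c,allow_pickle=True)
print(c["eye"],c["orientation"],c["mtx"])
s=ctrl.read_state();print(s)
E
```

```text
[ 559.89765938   53.47867897 1047.32698683] [ 0.02473415 -0.70316627  0.71007559 -0.02716749] [[441.69329793   0.         318.93219907]
 [  0.         441.69329793 200.0295183 ]
 [  0.           0.           1.        ]]
{'t': 0.05, 'joint_positions': array([ 1.24822018e+00,  1.16478545e-01,  1.44226678e+00, -6.39654723e-06,
        1.58399409e+00, -3.77494134e-02]), 'qd': array([ 4.09299557e-04,  5.37465759e-04,  3.90362975e-05,  4.37386706e-05,
       -5.54941823e-04, -4.57158384e-04]), 'joint_torque': array([ 1.05088875e-03, -7.23583746e+01, -6.24514174e+01,  7.81767606e-02,
        2.31393980e-02, -3.78212269e-05]), 'tcp_pos': array([189.5906807 , 647.64395114, 242.90923945]), 'eef_rot': array([-9.95979632e-05,  1.41932476e-01,  9.89876176e-01, -5.64674932e-04]), 'contact_force': array([ 0.40297643, -0.08299047, -0.24298006]), 'moment': array([-0.01720205,  0.04469753,  0.01461694]), 'gripper_force': 0.0, 'width': 92.98780924430592}
```

View pics/top.png

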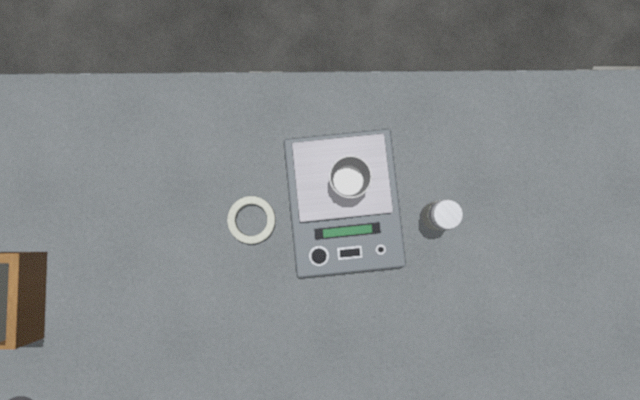

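The top view shows the large round key at pixel (319,256), the long key at (349,253) and the small one at (380,250). The tape is at (251,220) and the can at (446,214). Next I'll measure the keys.

```bash
cat >> h.py <<'E'
def keys(c,boxes,zs=56,th=60):
    g=c["img"].max(2); P=[]
    for (u0,u1,v0,v1) in boxes:
        m=np.zeros(g.shape,np.uint8); m[v0:v1,u0:u1]=(g[v0:v1,u0:u1]<th)*255
        k=max(cv2.findContours(m,cv2.RETR_EXTERNAL,cv2.CHAIN_APPROX_NONE)[0],key=cv2.contourArea)
        (u,v),wh,_=cv2.minAreaRect(k); p=ray(c,u,v,zs); P.append(p); print("px",round(u,1),round(v,1),np.round(wh,1),"world",p.round(1))
    return P
def plan(P,yaw):
    s=ctrl.read_state(); M=rot(s["eef_rot"]); t=s["tcp_pos"]
    cy=np.degrees(np.arctan2(M[1,1],M[0,1])); ty=yaw+90
    print("tcp",t.round(1),"yaxis ang",cy.round(2),"target",ty.round(2),"| turn about tool z",(-(((ty-cy)+90)%180-90)).round(2),"tilt z",M[:,2].round(4),"F",s["contact_force"].round(2),"w",s["width"])
    for p in P: print("shift now-tool axes mm",(M.T@(p-t)).round(1))
E
python3 - <<'E'
from h import *
c=np.load("top.npy",allow_pickle=True).item()
P=keys(c,[(308,330,245,268),(338,362,244,262),(374,388,243,257)])
d=P[0]-P[2]; yaw=np.degrees(np.arctan2(d[1],d[0]))-90; print("yaw",yaw,np.linalg.norm(d))
plan(P,yaw)
E
```

```text
px 314.0 259.0 [0. 0.] world [501.1  62.   56. ]
px 342.0 255.0 [0. 0.] world [ 5.094e+02 -5.000e-01  5.600e+01]
px 380.8 249.8 [0.7 1.4] world [520.1 -87.2  56. ]
yaw 7.258761690349871 150.42772607857108
tcp [189.6 647.6 242.9] yaxis ang 73.68 target 97.26 | turn about tool z -23.58 tilt z [-4.0e-04 -1.1e-03 -1.0e+00] F [ 0.4  -0.08 -0.24] w 92.98780924430592
shift now-tool axes mm [-463.6 -474.3  187.4]
shift now-tool axes mm [-489.  -532.   187.5]
shift now-tool axes mm [-523.7 -612.2  187.6]
```

```bash
python3 - <<'E'
from h import *
c=np.load("top.npy",allow_pickle=True).item()
g=c["img"].max(2); print(g[256,308:330],g[253,338:362],g[250,374:388])
P=keys(c,[(310,328,247,266),(340,360,246,260),(376,386,245,255)],th=85)
d=P[0]-P[2]; yaw=np.degrees(np.arctan2(d[1],d[0]))-90; print("yaw",yaw,np.linalg.norm(d))
plan(P,yaw)
E
```

```text
[174 208 207 161  95  65  64  71  75  69  75  64  75  74  70  69  59  92
 162 203 204 170] [211 189 112  64  72  68  71  71  66  70  72  73  71  71  66  76  72  69
  67  64  63 120 192 202] [159 183 207 191 138  70  57  54  82 145 196 195 170 153]
px 318.5 256.0 [12. 11.] world [507.7  51.9  56. ]
px 349.5 252.4 [ 5.4 17.4] world [514.9 -17.3  56. ]
px 380.5 249.0 [2. 3.] world [521.8 -86.7  56. ]
yaw 5.823850051453945 139.32332655710445
tcp [189.6 647.6 242.9] yaxis ang 73.68 target 95.82 | turn about tool z -22.14 tilt z [-4.0e-04 -1.1e-03 -1.0e+00] F [ 0.4  -0.08 -0.24] w 92.98780924430592
shift now-tool axes mm [-472.7 -482.1  187.4]
shift now-tool axes mm [-499.1 -546.5  187.5]
shift now-tool axes mm [-525.2 -611.2  187.6]
```

Emit:
{"method": "move_arm", "body": {
  "motion": [
    [0,0,0,-0.042,-0.043,0,255],
    [0,0,0,-0.042,-0.043,0,255],
    [0,0,0,-0.042,-0.043,0,255],
    [0,0,0,-0.042,-0.043,0,255],
    [0,0,0,-0.042,-0.043,0,255]
  ],
  "newtons": 10
}}

```text
t: 0.68
tcp_pos: [331.2, 380.7, 243.3]
eef_rot: [-0.0, 0.142, 0.99, -0.0]
contact_force: [1.0, -0.3, 0.0]
width: 47.3
gripper_force: 0.0
```

Emit:
{"method": "move_arm", "body": {
  "motion": [
    [0,0,0,-0.042,-0.043,0,255],
    [0,0,0,-0.042,-0.043,0,255],
    [0,0,0,-0.042,-0.043,0,255],
    [0,0,0,-0.042,-0.043,0,255],
    [0,0,0,-0.042,-0.043,0,255]
  ]
}}

```text
t: 1.3
tcp_pos: [472.3, 115.2, 243.5]
eef_rot: [0.0, 0.142, 0.99, 0.0]
contact_force: [0.3, 0.6, 0.5]
width: 1.1
gripper_force: 0.0
```

Emit:
{"method": "move_arm", "body": {
  "motion": [
    [0,0,-7.4,0,0,0,255],
    [0,0,-7.4,0,0,0,255],
    [0,0,-7.3,0,0,0,255],
    [0,0,0,0,0,0,255]
  ]
}}

```text
t: 1.8
tcp_pos: [471.8, 117.0, 243.3]
eef_rot: [-0.0, -0.05, 0.999, -0.0]
contact_force: [-1.1, -0.7, -0.7]
width: 0.7
gripper_force: 0.0
```

```bash
python3 - <<'E'
from h import *
c=imaging.capture("wrist"); cv2.imwrite("pics/w1.png",c["img"]); np.save("w1.npy",c,allow_pickle=True)
print(c["eye"],c["mtx"][0,0])
plan([np.array([507.7,51.9,56]),np.array([514.9,-17.3,56])],5.82)
E
```

```text
[389.40606726 108.69342099 384.96948717] 294.05162135156456Traceback (most recent call last):
  File "<stdin>", line 4, in <module>
  File "h.py", line 18, in plan
    print("tcp",t.round(1),"yaxis ang",cy.round(2),"target",ty.round(2),"| turn about tool z",(-(((ty-cy)+90)%180-90)).round(2),"tilt z",M[:,2].round(4),"F",s["contact_force"].round(2),"w",s["width"])
                                                            ^^^^^^^^
AttributeError: 'float' object has no attribute 'round'
```

View pics/w1.png

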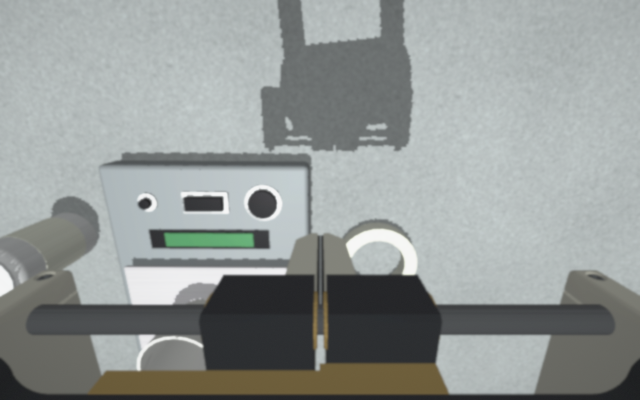

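The wrist view shows all three keys clearly: small (146,203), long (204,203) and large (262,203). The fingers are closed.

```bash
python3 - <<'E'
from h import *
c=np.load("w1.npy",allow_pickle=True).item()
P=keys(c,[(246,279,188,219),(186,223,195,211),(139,153,197,210)],th=90)
d=P[0]-P[2]; yaw=np.degrees(np.arctan2(d[1],d[0]))-90; print("yaw",yaw,np.linalg.norm(d))
plan(P,yaw)
E
```

```text
px 262.0 203.5 [25. 26.] world [505.2  51.8  56. ]
px 204.0 203.0 [12. 36.] world [511.4 -16.2  56. ]
px 144.8 203.3 [ 8.5 10.6] world [518.7 -85.6  56. ]
yaw 5.595385323786132 138.09672877510755
tcp [471.8 117.1 243.4] yaxis ang 95.62 target 95.6 | turn about tool z 0.03 tilt z [-5.e-04 -1.e-04 -1.e+00] F [-0.12 -0.68 -0.5 ] w 0.041563298054479204
shift now-tool axes mm [-27.  -68.3 187.4]
shift now-tool axes mm [ -26.5 -136.5  187.4]
shift now-tool axes mm [ -26.9 -206.4  187.4]
```

Emit:
{"method": "move_arm", "body": {
  "motion": [
    [0,0,0,-0.014,-0.034,0,255],
    [0,0,0,-0.014,-0.034,0,255],
    [0,0,0,0,0,0.05,255],
    [0,0,0,0,0,0.05,255],
    [0,0,0,0,0,0.05,255]
  ]
}}

```text
t: 2.48
tcp_pos: [506.4, 52.2, 92.1]
eef_rot: [0.0, -0.049, 0.999, 0.0]
contact_force: [0.7, 0.3, -0.0]
width: 0.4
gripper_force: 0.0
```

Emit:
{"method": "move_arm", "body": {
  "motion": [
    [0,0,0,0,0,0,255],
    [0,0,0,0,0,0,255]
  ]
}}

```text
t: 2.72
tcp_pos: [507.4, 52.4, 95.8]
eef_rot: [0.001, -0.05, 0.999, 0.0]
contact_force: [0.5, -0.1, 0.5]
width: 0.6
gripper_force: 0.0
```

```bash
python3 - <<'E'
from h import *
c=imaging.capture("wrist"); cv2.imwrite("pics/w2.png",c["img"])
plan([np.array([506,51.9,56]),np.array([513,-16.8,56])],np.float64(5.6))
E
```

```text
tcp [507.7  52.4  96.2] yaxis ang 95.74 target 95.6 | turn about tool z 0.14 tilt z [ 2.8e-03  1.0e-04 -1.0e+00] F [-0.65  0.04  0.82] w 0.41924967677606745
shift now-tool axes mm [ 1.8 -0.3 40.2]
shift now-tool axes mm [  1.7 -69.4  40.2]
```

View pics/w2.png

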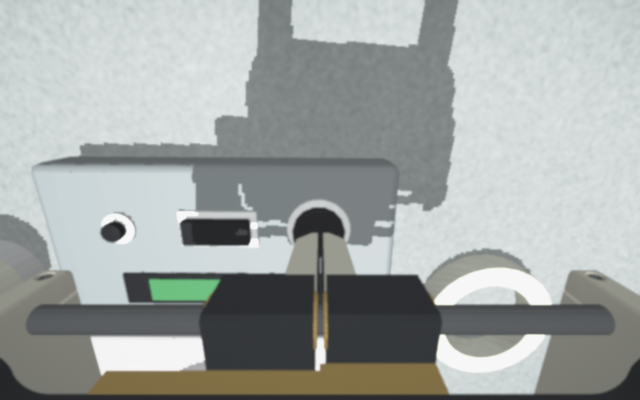

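Fingertips are centred on the large key, with the key at (319,222) and the finger split at 320. They are about 15 mm above it, so I descend gently.

Emit:
{"method": "move_arm", "body": {
  "motion": [
    [0,0,0,0.001,0,0.005,255],
    [0,0,0,0,0,0.005,255],
    [0,0,0,0,0,0,255],
    [0,0,0,0,0,0,255]
  ]
}}

```text
t: 3.28
tcp_pos: [505.7, 52.2, 83.8]
eef_rot: [0.0, -0.05, 0.999, -0.0]
contact_force: [1.0, -0.3, 0.0]
width: 0.5
gripper_force: 0.0
```

Emit:
{"method": "move_arm", "body": {
  "motion": [
    [0,0,0,0,0,0.002,255],
    [0,0,0,0,0,0,255],
    [0,0,0,0,0,0,255]
  ]
}}

```text
t: 3.65
tcp_pos: [505.7, 52.2, 81.7]
eef_rot: [0.0, -0.05, 0.999, 0.0]
contact_force: [0.7, -0.7, -0.1]
width: 0.7
gripper_force: 0.0
```

Emit:
{"method": "move_arm", "body": {
  "motion": [
    [0,0,0,0,0,0.002,255],
    [0,0,0,0,0,0,255],
    [0,0,0,0,0,0,255]
  ]
}}

```text
t: 4.03
tcp_pos: [505.8, 52.2, 79.8]
eef_rot: [0.0, -0.05, 0.999, -0.0]
contact_force: [-0.4, 0.0, 2.4]
width: 0.6
gripper_force: 1.3
```

Emit:
{"method": "move_arm", "body": {
  "motion": [
    [0,0,0,0,0,0.0015,255],
    [0,0,0,0,0,0,255],
    [0,0,0,0,0,0,255]
  ]
}}

```text
t: 4.4
tcp_pos: [505.8, 52.2, 78.3]
eef_rot: [0.0, -0.05, 0.999, -0.0]
contact_force: [0.4, -0.6, 3.6]
width: 0.6
gripper_force: 1.7
```

Emit:
{"method": "move_arm", "body": {
  "motion": [
    [0,0,0,0,0,0.0015,255],
    [0,0,0,0,0,0,255],
    [0,0,0,0,0,0,255]
  ]
}}

```text
t: 4.78
tcp_pos: [505.7, 52.2, 76.7]
eef_rot: [0.0, -0.05, 0.999, -0.0]
contact_force: [-0.3, -0.3, 3.8]
width: 0.5
gripper_force: 2.2
```

Emit:
{"method": "move_arm", "body": {
  "motion": [
    [0,0,0,0,0,0.001,255],
    [0,0,0,0,0,0,255],
    [0,0,0,0,0,0,255]
  ]
}}

```text
t: 5.15
tcp_pos: [505.8, 52.2, 76.2]
eef_rot: [0.0, -0.05, 0.999, -0.0]
contact_force: [-1.9, -0.1, 10.3]
width: 0.4
gripper_force: 5.1
```

The round key bottomed out at 10 N, so I lift and go to the long key.

Emit:
{"method": "move_arm", "body": {
  "motion": [
    [0,0,0,0,0,-0.01,255],
    [0,0,0,0,0,-0.02,255],
    [0,0,0,0,0,0,255],
    [0,0,0,0,-0.035,0,255],
    [0,0,0,0,-0.034,0,255]
  ]
}}

```text
t: 5.78
tcp_pos: [512.4, -17.1, 105.4]
eef_rot: [-0.0, -0.051, 0.999, 0.0]
contact_force: [0.1, -0.0, -0.1]
width: 0.6
gripper_force: 0.0
```

Emit:
{"method": "move_arm", "body": {
  "motion": [
    [0,0,0,0,0,0.01,255],
    [0,0,0,0,0,0,255],
    [0,0,0,0,0,0,255],
    [0,0,0,0,0,0,255]
  ]
}}

```text
t: 6.28
tcp_pos: [512.7, -15.9, 95.9]
eef_rot: [0.0, -0.051, 0.999, 0.0]
contact_force: [-0.1, -0.2, -0.1]
width: 0.3
gripper_force: 0.0
```

```bash
python3 - <<'E'
from h import *
c=imaging.capture("wrist"); cv2.imwrite("pics/w3.png",c["img"])
plan([np.array([513,-16.8,56])],np.float64(5.6))
E
```

```text
tcp [512.7 -16.   95.9] yaxis ang 95.83 target 95.6 | turn about tool z 0.23 tilt z [ 3.e-04 -0.e+00 -1.e+00] F [0.21 0.03 0.04] w 0.31134044201237465
shift now-tool axes mm [-0.2 -0.9 39.9]
```

View pics/w3.png

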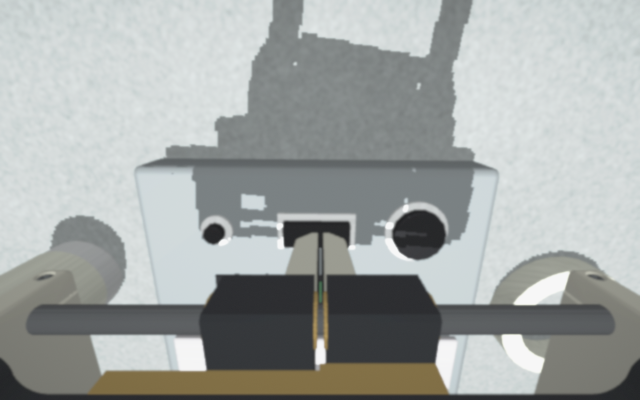

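The long key, centred at about (317,233), is directly ahead of the fingertips at 320. The round key is up. I press now.

Emit:
{"method": "move_arm", "body": {
  "motion": [
    [0,0,0,0,-0.001,0.007,255],
    [0,0,0,0,0,0.006,255],
    [0,0,0,0,0,0.002,255],
    [0,0,0,0,0,0,255],
    [0,0,0,0,0,0,255]
  ]
}}

```text
t: 6.95
tcp_pos: [512.7, -17.5, 80.8]
eef_rot: [0.0, -0.05, 0.999, -0.0]
contact_force: [-0.5, 0.6, 1.6]
width: 0.3
gripper_force: 1.0
```

Emit:
{"method": "move_arm", "body": {
  "motion": [
    [0,0,0,0,0,0.0015,255],
    [0,0,0,0,0,0.001,255],
    [0,0,0,0,0,0.001,255],
    [0,0,0,0,0,0,255],
    [0,0,0,0,0,0,255]
  ]
}}

```text
t: 7.58
tcp_pos: [512.8, -17.5, 77.3]
eef_rot: [0.0, -0.05, 0.999, -0.0]
contact_force: [0.1, -1.1, 3.8]
width: 0.3
gripper_force: 2.0
```

Emit:
{"method": "move_arm", "body": {
  "motion": [
    [0,0,0,0,0,0.001,255],
    [0,0,0,0,0,0,255],
    [0,0,0,0,0,0,255]
  ]
}}

```text
t: 7.95
tcp_pos: [512.8, -17.5, 76.2]
eef_rot: [0.0, -0.05, 0.999, -0.0]
contact_force: [-0.4, 0.2, 5.4]
width: 0.5
gripper_force: 2.5
```

Emit:
{"method": "move_arm", "body": {
  "motion": [
    [0,0,0,0,0,0.0005,255],
    [0,0,0,0,0,0,255],
    [0,0,0,0,0,0,255]
  ]
}}

```text
t: 8.32
tcp_pos: [512.9, -17.5, 76.2]
eef_rot: [0.0, -0.05, 0.999, -0.0]
contact_force: [-2.3, -1.0, 10.8]
width: 0.8
gripper_force: 5.1
```

Emit:
{"method": "move_arm", "body": {
  "motion": [
    [0,0,0,0,0,-0.01,255],
    [0,0,0,0,0,-0.04,255],
    [0,0,0,0,0,-0.05,255],
    [0,0,0,0,0,0,255],
    [0,0,0,0,0,0,255]
  ]
}}

```text
t: 8.95
tcp_pos: [512.4, -17.4, 175.0]
eef_rot: [-0.0, -0.05, 0.999, 0.0]
contact_force: [-0.1, 0.2, -0.3]
width: 0.3
gripper_force: 0.0
```

```bash
python3 - <<'E'
from h import *
c=imaging.capture("wrist"); cv2.imwrite("pics/w4.png",c["img"])
E
```

```text
(no output)
```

View pics/w4.png

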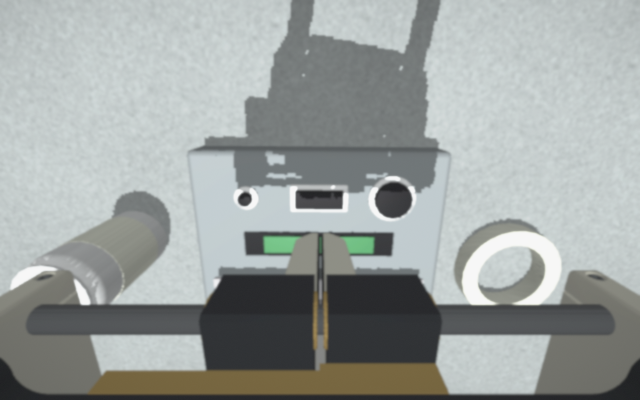

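The fingers are clear of everything. All three keys look up (245,198; 319,198; 392,198), and the can and tape are still standing in place.

```bash
python3 -c "
from station import ctrl
print(ctrl.sign_off())"
```

```text
the job is handed in; nothing more can be done
None
```

I pressed the large round key fully down and released it, then did the same with the long key (about 11 N at most); I steered clear of everything else and handed the job in at about 9 s, with no verdict returned.

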